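# Open the barrier and send the die home

### The arm

A 7-joint arm with a two-finger parallel gripper is mounted at the origin on the work surface. World frame = base frame: x ahead of the robot, y to its left, z up, the work surface at z = 0. Lengths are in m, angles in rad, forces in N, time in s.
With the tool pointing down it reaches from about 0.425 to 0.875 m from the base axis. Payload 4.7 kg.
Tool frame: the origin (TCP) lies at the very end of the fingers, on their centre line; the grasp point (between the pads) lies 19 mm behind it (r.tcp_to_grasp is the distance from the TCP to the grasp point, in m); x points along the fingers, z is the direction in which the jaws open and shut, and the axes are right-handed (so a half turn about x gives the same grasp; the last joint's range is limited). The gripper opens to 87 mm and grips with 3 to 60 N. Pads are 19 mm wide; open, the fingers measure 117 mm over their backs; the gripper's body (75 mm by 190 mm) begins 51 mm behind the grasp point.
Start: joints at [-1.207, 0.321, -0.07, 1.45, 0.023, 1.371, -0.057], TCP at [0.223, 0.611, 0.223] pointing down, gripper open.
Joint ranges: [-2.86, 2.86], [-0.3, 2.09], [-1.38, 1.24], [0.06, 2.45], [-1.56, 4.7], [0.09, 2.05], [-2.69, 2.69]. Speed limits (rad/s): [2.57, 2.57, 3.14, 3.14, 3.14, 3.14, 3.14].

### API

Orientations are given as [roll, pitch, yaw] about the fixed x, y, z axes, in that order (R = Rz(yaw) Ry(pitch) Rx(roll)).
In Python, from plant import readout, optics, finish_job, r gives the robot as it stands.
- The arm moves only by the shell command python3 -m inch 'ROWS' [FORCE]. ROWS is JSON, a list of rows, each an object of numbers: "hand": the opening, from 0 (shut) to 1 (fully open); "dx", "dy", "dz": the shift along the world's x, y, z scaled (see below); "twist": the turn about the world's z scaled (see below). A call has 1 to 10 rows; each row is the pose to reach, as a shift and turn from the pose commanded when the call began, turning the shorter way round; what a row does not reach only later rows make up. The controller multiplies each number of a shift by 0.75 m and each number of a turn by 2 pi rad. A row lasts 1/12 s, in which the tool goes at most 41.7 mm and 7.16 degrees, less where a joint would pass 70% of its speed; a pose out of reach is approached as far as the arm can. A call with a number of a shift or a turn outside -1 to 1 is refused whole. A call with a gripper value outside its range is refused whole. The fingers move at their own pace and stop on an object; FORCE is the grip in N (left out, the last holds). Time passes only in rows, so rows that repeat a pose let the fingers close. It gives the time, the measured TCP pose, the force and the opening at its end, in the units of the state.
- readout.get_obs(): the state, without advancing time (a new reading comes with each control period).
- optics.camera(name): name is "scene" or "side" or "wrist"; returns the picture (400x640x3 uint8, blue, green, red); there is no depth.
- optics.calibration(name): a dict with "intrinsics" (3x3 intrinsics, pixels), "R" (3x3) and "t" (3): a world point X has camera coordinates R X + t. Camera axes: x right, y down, z forward; pixel columns grow to the right and rows downward; lengths in m; the calibration is good to about 2 mm. A picture is of the moment at which its call begins: read the wrist's pose just before it. calibration takes no time and is no camera call; for the wrist camera it gives the pose at the moment of the call.
- finish_job(): hands the job in, once; it reports no verdict.
The state is a dict: "clock": time; "qpos": joint angles; "joint_velocities": joint speeds; "effort": joint torques, N m; "tcp_pos": TCP position; "ee_rot": TCP orientation; "force": force on the tool from outside, world axes, zero at the start; "torque": the same for the moment, N m; "gripper_width": opening from 0.0 (shut) to 1.0 (fully open).
Only numpy, scipy, OpenCV 4.12 (cv2) and the standard library are available. Lean on these libraries where they do the work, as an engineer would, in place of code of your own. Each camera call takes 0.05 s, during which the arm holds its last target. There are 200 camera calls.

### The job

Push the striped counterweighted barrier arm up past its balance point so that it stays raised by itself, then push the round steel die along the slide, through the open barrier, until it is fully home against the red stop. Only push: do not pinch the barrier or lift the die, and leave everything else on the table where it is.

Things in the scene. Friction and masses are not known exactly. Their poses are not given: they have to be found in the camera images.
- slide: Fixed green plate 260 x 460 x 12 mm on the table; place and turn vary. Origin on the table, z up; plate spans x -60..200, y -240..220 mm. Its track runs along its y at x = 0, y -240 to +90, floor z = 12, between steel rails 85 mm apart, 10 mm high. The barrier crosses at y = 0, its free end at x = -90 on the robot's side. Green hinge cheeks (to z = 87) at x 145..195, y +-38.
- barrier (a joint): Barrier arm's angle, rad: 0 = lying level across the track, as it starts; grows as its free end rises; 1.5 = raised on its back stop, almost upright. A round dark steel weight (60 mm) sits on a bent arm above and behind the hinge. Below the balance point, about 0.7, it falls shut; beyond it, it swings on to 1.5 by itself and stays. Raising it by the free end takes about 1 N.
- barrier_end (a point): Lower edge of the barrier's free end, mid-width; moves with it. The arm is a red and yellow bar 40 mm wide, 24 thick, reaching 260 mm from the hinge axis; this point is 12 mm below its centre line, when down 58 mm above the bare table, so fingertips fit under it. A steel tongue hangs to 48 mm below the centre line, 140 to 200 mm from the axis, and blocks the track.
- barrier_hinge (a point): Fixed point on the barrier's hinge axis, 70 mm above the table, at x = 170, y = 0 mm of the slide. The axis runs along the slide's y; the arm lies towards the slide's -x when down and swings up.
- die: Round bright steel die, a disc 80 mm in diameter and 24 mm thick with a black slot pattern on top, 0.5 to 0.9 kg, lying loose on the track before the barrier (on the slide's -y side, its centre at y = -190 to -100 mm). Origin at the centre of its underside. It slides along the track towards the slide's +y.
- slide_home (a point): Where the centre of the die's underside is when fully home: on the track floor at x = 0, y = +50, z = 12 mm of the slide. The die then touches the red stop block, whose face is at y = +90 mm (105 mm wide, top at z = 42 mm).
- gauge_pin: Loose steel gauge pin standing on the slide's plate beside the track, 60 mm tall, 26 mm foot. Bystander; origin at the centre of its underside.
- setting_ring: Loose steel setting ring, 64 mm across, 18 mm high, lying on the plate behind the red stop. Bystander; origin at the centre of its underside.
- hammer: Hammer lying on the table to the right of the slide. Bystander; origin under its middle.
- die_stack: Stack of three dies in one piece, 84 mm across, 62 mm high, on the table to the left. Bystander; origin at the centre of its underside.
- die_spare: Dark spare die, 90 mm across, 18 mm high, on the table to the right. Bystander; origin at the centre of its underside.
- oil: Blue oil bottle with a red cap, 56 mm across, 130 mm high, to the left at the back. Bystander; origin at the centre of its underside.
- spanner: Spanner lying on the table to the left. Bystander; origin under its middle.
Not all that is in view belongs to the job. Leave any pink or yellow look-alike of the die alone.

How it is judged:
By the outcome, as a careful person would: the job done as asked, in the order asked, and still so for the second after the job is handed in, with the robot touching nothing.
It also fails if it takes over 64 s, if anything falls off the work surface, if the arm or the gripper's body presses on something with over 40 N, if the wrist force passes 120 N, or if a joint passes its speed limit or range.

## Working session

There is one attempt and no reset: what is moved stays moved. The work goes in short steps, Python scripts to look and compute and a shell command to move; the robot and the scene stay as the last step left them, time stands still between calls to the robot, and variables do not carry over. Pictures are saved under pics/ and viewed, on a budget of 10 in all, crops included, one or two more only if the job needs it, and the job is handed in when it is done.

```bash
mkdir -p pics; ls; python3 - <<'E'
from plant import readout, optics
import cv2
for n in("scene","side"):
    cv2.imwrite(f"pics/{n}0.png",optics.camera(n))
    c=optics.calibration(n);print(n,c["intrinsics"],c["R"],c["t"])
o=readout.get_obs();print(o["clock"],o["tcp_pos"],o["ee_rot"],o["force"],o["gripper_width"])
E
```

```text
pics
scene [[455.3999701    0.         315.76006415]
 [  0.         455.3999701  190.60895035]
 [  0.           0.           1.        ]] [[ 0.73104018  0.68232947  0.0025978 ]
 [ 0.54589839 -0.58257686 -0.60216207]
 [-0.40935951  0.4416228  -0.79836965]] [-0.42513402 -0.26463741  1.5095921 ]
side [[401.30307036   0.         327.58863442]
 [  0.         401.30307036 197.28923858]
 [  0.           0.           1.        ]] [[ 0.93050652 -0.36626529 -0.00271127]
 [-0.21192692 -0.532339   -0.81957438]
 [ 0.29873834  0.7631939  -0.57296638]] [-0.53344408  0.20017738  1.17082525]
0.1 [0.22266123 0.61015622 0.22158159] [-3.083621    1.56909884 -1.86263779] [-0.23852     0.2498791   0.54244558] 0.9960559137673117
```

View pics/scene0.png

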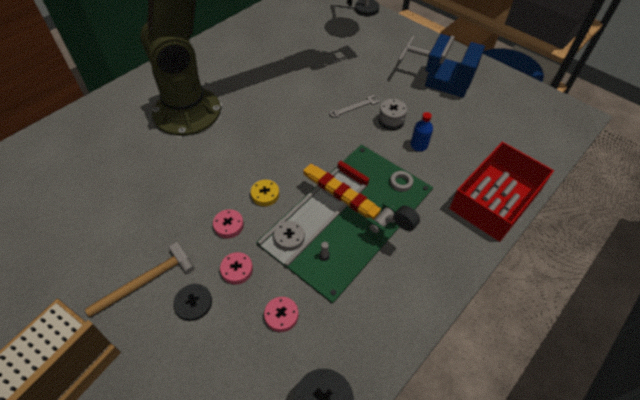

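View pics/side0.png

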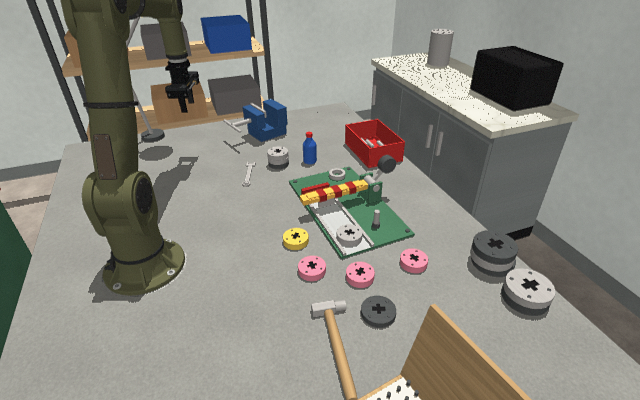

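The scene view shows the plate with corners at about (258,243), (333,297), (432,187) and (362,147), the die at (289,234), and the barrier's free end at (308,172). The side view shows plate corners (344,257), (413,235), (352,166) and (290,183), the die at (349,235), and the barrier's free end at (304,199).

```bash
cat > h.py <<'E'
import numpy as np, cv2
from plant import readout, optics
from scipy.optimize import least_squares
C={n:optics.calibration(n) for n in("scene","side")}
def proj(n,X):
    c=C[n];p=(np.atleast_2d(X)@c["R"].T+c["t"])@c["intrinsics"].T
    return p[:,:2]/p[:,2:]
def ray(n,uv,z):
    c=C[n];d=c["R"].T@np.linalg.solve(c["intrinsics"],[*uv,1]);o=-c["R"].T@c["t"]
    return o+d*(z-o[2])/d[2]
def W(s,P):
    P=np.atleast_2d(P).astype(float);a,b=np.cos(s[2]),np.sin(s[2])
    return np.c_[s[0]+a*P[:,0]-b*P[:,1],s[1]+b*P[:,0]+a*P[:,1],P[:,2]]
E
python3 - <<'E'
from h import *
L=np.array([[-60,-240,12],[200,-240,12],[200,220,12],[-60,220,12],[-90,0,82]])/1000
U={"scene":[[258,243],[333,297],[432,187],[362,147],[308,167]],"side":[[344,257],[413,235],[352,166],[290,183],[302,197]]}
f=lambda s:np.r_[tuple((proj(n,W(s,L))-U[n]).ravel() for n in U)]
q=least_squares(f,[.6,0,0],loss="soft_l1");print(q.x,f(q.x).round(1))
for n,uv in(("scene",(289,232)),("side",(349,233))):
    X=ray(n,uv,.036);a=q.x[2];d=X[:2]-q.x[:2];print(n,X,d[0]*np.cos(a)+d[1]*np.sin(a),-d[0]*np.sin(a)+d[1]*np.cos(a))
S=q.x
np.save("s.npy",S)
print(W(S,[[-.09,0,.058],[.17,0,.07],[0,.05,.012],[-.06,-.24,.012]]))
im=[cv2.resize(cv2.imread("pics/scene0.png")[130:310,230:450],None,fx=3.3,fy=3.3,interpolation=2)]
cv2.imwrite("pics/crop1.png",im[0])
E
```

```text
[0.59434885 0.0525591  0.04596232] [-1.8 -0.3  0.3  6.8  2.6  0.9 -0.2 -2.7 -0.6 -0.6 -1.6  0.   3.5 -1.5
 -1.3  0.  -0.4 -2.6  0.5  0.4]
scene [ 0.59608822 -0.1177536   0.036     ] -0.00608767193380877 -0.17021275328937627
side [ 0.59578427 -0.1229164   0.036     ] -0.006628511303405181 -0.1753561401357786
[[ 0.50444389  0.04842395  0.058     ]
 [ 0.76416931  0.06036994  0.07      ]
 [ 0.59205154  0.1025063   0.012     ]
 [ 0.54543928 -0.18994421  0.012     ]]
```

View pics/crop1.png

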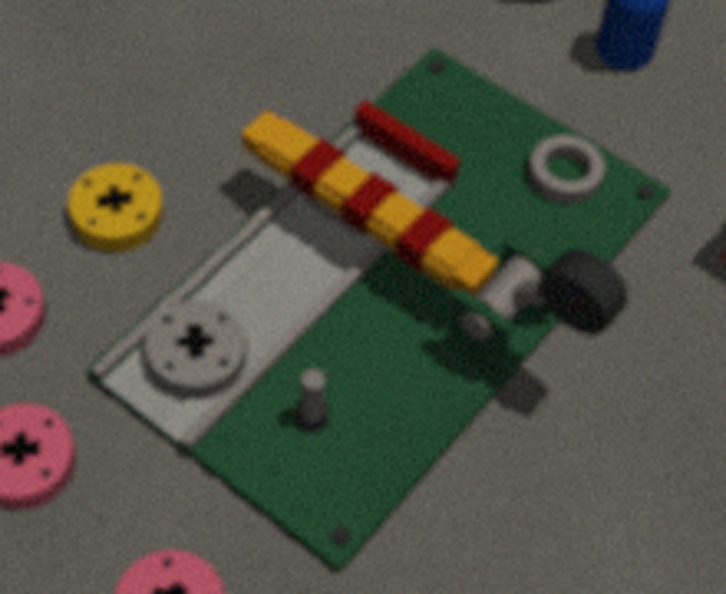

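The crop shows plate corners at full-frame (258,243.6), (332,302.7), (432.4,187.6) and (361.8,144.5), with the weight at (408,218). The tool only moves pointing down, so vertical fingers cannot get under the bar. Pushing down on the counterweight behind the hinge should raise it, so I'll locate the weight next.

```bash
python3 - <<'E'
import cv2
cv2.imwrite("pics/crop2.png",cv2.resize(cv2.imread("pics/side0.png")[140:270,270:430],None,fx=4.5,fy=4.5,interpolation=2))
E
```

```text
(no output)
```

View pics/crop2.png

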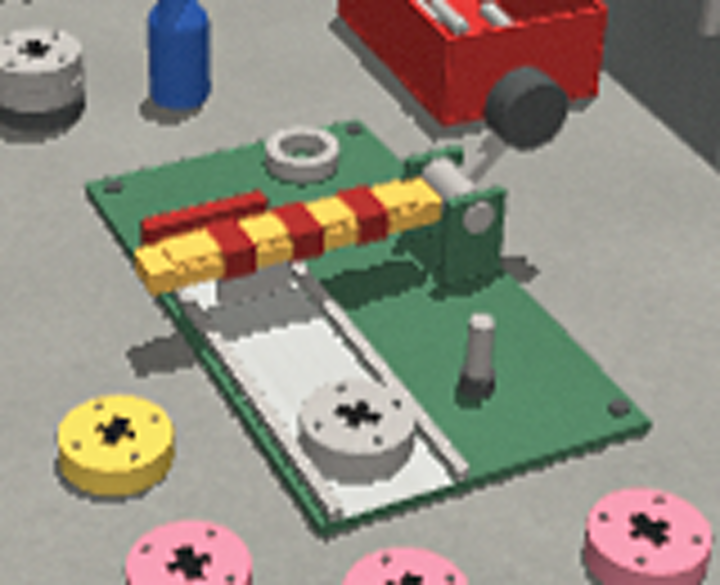

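In this crop the plate corners are at full-frame (341.8,257), (414.4,234.4), (351,167) and (289.3,181.6). The weight is at (386.7,164.4) and the die top at (349.3,231.8).

```bash
python3 - <<'E'
from h import *
L=np.array([[-60,-240,12],[200,-240,12],[200,220,12],[-60,220,12],[-90,0,82]])/1000
U={"scene":[[258.2,243.2],[332.1,302.],[432.4,187.6],[361.8,144.8],[307.9,167]],"side":[[341.8,257.1],[414.4,234.4],[351.1,167.1],[289.3,181.6],[301.8,197.3]]}
f=lambda s:np.r_[tuple((proj(n,W(s,L))-U[n]).ravel() for n in U)]
q=least_squares(f,[.6,0,0]);S=q.x;np.save("s.npy",S);print(S,f(S).round(1))
def loc(X):
    a=S[2];d=X[:2]-S[:2];return [d[0]*np.cos(a)+d[1]*np.sin(a),-d[0]*np.sin(a)+d[1]*np.cos(a)]
for n,uv in(("scene",(288.8,233.3)),("side",(349.3,231.8))):
    X=ray(n,uv,.036);print(n,X,loc(X))
T=lambda u:least_squares(lambda X:np.r_[tuple((proj(n,X)-u[n]).ravel() for n in u)],[.8,0,.1])
w=T({"scene":(407.9,218.2),"side":(386.7,164.4)});print("weight",w.x,loc(w.x),w.cost)
print(W(S,[[-.09,0,.058],[.17,0,.07],[0,.05,.012],[0,-.24,.012]]))
E
```

```text
[0.59261754 0.05283577 0.04472311] [-2.4 -1.   0.6  1.3  1.8 -0.  -0.2 -0.8 -0.9 -1.  -0.1  0.   1.5 -0.8
 -0.7 -1.  -0.1 -1.2  0.2  0.1]
scene [ 0.59851118 -0.12090532  0.036     ] [np.float64(-0.0018799036859236881), np.float64(-0.1738308550135222)]
side [ 0.59897902 -0.11801321  0.036     ] [np.float64(-0.0012832313002425991), np.float64(-0.1709625599615602)]
weight [0.82155387 0.06925934 0.12693794] [np.float64(0.2294416869136218), np.float64(0.006171818515752778)] 0.018360121522386332
[[ 0.50270753  0.04881203  0.058     ]
 [ 0.76244755  0.06043617  0.07      ]
 [ 0.59038213  0.10278577  0.012     ]
 [ 0.60334751 -0.18692425  0.012     ]]
```

```bash
python3 - <<'E'
from h import *
from scipy.spatial.transform import Rotation as Ro
o=readout.get_obs();R=Ro.from_euler("xyz",o["ee_rot"]).as_matrix();print(R.round(3))
z=R[:,2];a=np.degrees(np.arctan2(z[1],z[0]));S=np.load("s.npy");t=90+np.degrees(S[2])-a;print(a,"twist deg",t,(t+90)%180-90)
print((np.array([.822,.065,.222])-o["tcp_pos"])/.75)
E
```

```text
[[-0.    -0.939  0.343]
 [-0.002  0.343  0.939]
 [-1.    -0.    -0.002]]
69.95717996893532 twist deg 22.605265576222195 22.605265576222195
[ 7.99118354e-01 -7.26874956e-01  5.57877659e-04]
```

```bash
python3 -m inch '[{"hand":0,"dx":0.4,"dy":-0.36,"twist":0.063},{"hand":0,"dx":0.4,"dy":-0.36,"twist":0.063},{"hand":0,"dx":0.4,"dy":-0.36,"twist":0.063},{"hand":0,"dx":0.4,"dy":-0.36,"twist":0.063},{"hand":0,"dx":0.4,"dy":-0.36,"twist":0.063},{"hand":0,"dx":0.4,"dy":-0.36,"twist":0.063},{"hand":0,"dx":0.4,"dy":-0.36,"twist":0.063},{"hand":0,"dx":0.4,"dy":-0.36,"twist":0.063},{"hand":0,"dx":0.4,"dy":-0.36,"twist":0.063},{"hand":0,"dx":0.4,"dy":-0.36,"twist":0.063}]'
python3 -m inch '[{"hand":0,"dx":0.4,"dy":-0.37},{"hand":0,"dx":0.4,"dy":-0.37},{"hand":0,"dx":0.4,"dy":-0.37},{"hand":0,"dx":0.4,"dy":-0.37},{"hand":0,"dx":0.4,"dy":-0.37},{"hand":0,"dx":0.4,"dy":-0.37},{"hand":0,"dx":0.4,"dy":-0.37},{"hand":0,"dx":0.4,"dy":-0.37},{"hand":0,"dx":0.4,"dy":-0.37},{"hand":0,"dx":0.4,"dy":-0.37}]'
python3 - <<'E'
from h import *
from scipy.spatial.transform import Rotation as Ro
o=readout.get_obs();R=Ro.from_euler("xyz",o["ee_rot"]).as_matrix();print(o["tcp_pos"],R[:,2].round(3),R[:,0].round(3))
cv2.imwrite("pics/side1.png",cv2.resize(optics.camera("side")[40:240,270:470],None,fx=3,fy=3,interpolation=2))
E
```

```text
[0.22266123 0.61015622 0.22158159] [ 0.343  0.939 -0.002] [-0.    -0.002 -1.   ]$[0]: bad value
$[0]: bad value
```

View pics/side1.png

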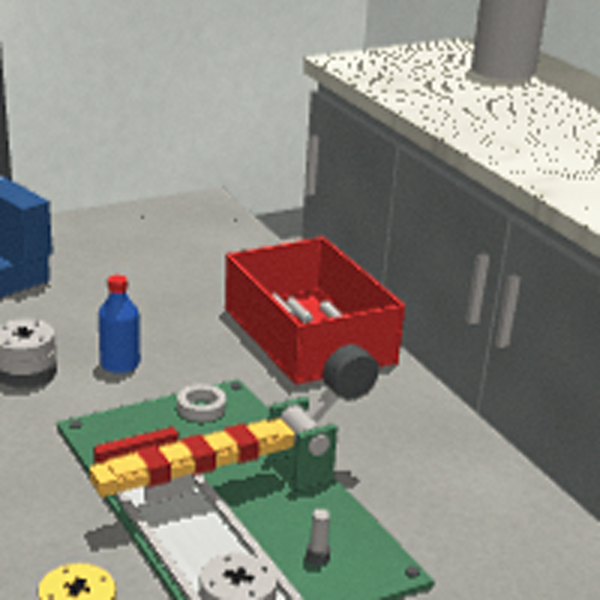

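The arm did not move: the picture is unchanged with the barrier down. The calls were refused, probably because every key is required, so I'll retry with all of them.

```bash
python3 -m inch '[{"hand":0,"dx":0.4,"dy":-0.36,"dz":0,"twist":0.063},{"hand":0,"dx":0.4,"dy":-0.36,"dz":0,"twist":0.063},{"hand":0,"dx":0.4,"dy":-0.36,"dz":0,"twist":0.063},{"hand":0,"dx":0.4,"dy":-0.36,"dz":0,"twist":0.063},{"hand":0,"dx":0.4,"dy":-0.36,"dz":0,"twist":0.063},{"hand":0,"dx":0.4,"dy":-0.36,"dz":0,"twist":0.063},{"hand":0,"dx":0.4,"dy":-0.36,"dz":0,"twist":0.063},{"hand":0,"dx":0.4,"dy":-0.36,"dz":0,"twist":0.063},{"hand":0,"dx":0.4,"dy":-0.36,"dz":0,"twist":0.063},{"hand":0,"dx":0.4,"dy":-0.36,"dz":0,"twist":0.063}]'
```

```text
clock: 0.98
tcp_pos: [0.5253, 0.337, 0.2224]
ee_rot: [-2.608, 1.569, -0.994]
force: [0.9, -0.2, -0.3]
gripper_width: 0.32
```

```bash
python3 -m inch '[{"hand":0,"dx":0.4,"dy":-0.36,"dz":0,"twist":0},{"hand":0,"dx":0.4,"dy":-0.36,"dz":0,"twist":0},{"hand":0,"dx":0.4,"dy":-0.36,"dz":0,"twist":0},{"hand":0,"dx":0.4,"dy":-0.36,"dz":0,"twist":0},{"hand":0,"dx":0.4,"dy":-0.36,"dz":0,"twist":0},{"hand":0,"dx":0.4,"dy":-0.36,"dz":0,"twist":0},{"hand":0,"dx":0.4,"dy":-0.36,"dz":0,"twist":0},{"hand":0,"dx":0.4,"dy":-0.36,"dz":0,"twist":0},{"hand":0,"dx":0.4,"dy":-0.36,"dz":0,"twist":0},{"hand":0,"dx":0.4,"dy":-0.36,"dz":0,"twist":0}]'
python3 - <<'E'
from h import *
cv2.imwrite("pics/side2.png",cv2.resize(optics.camera("side")[40:240,270:470],None,fx=3,fy=3,interpolation=2))
E
```

```text
clock: 1.82
tcp_pos: [0.8245, 0.0662, 0.2212]
ee_rot: [2.87, 1.568, -1.799]
force: [-0.2, -0.8, 0.6]
gripper_width: 0.009
```

View pics/side2.png

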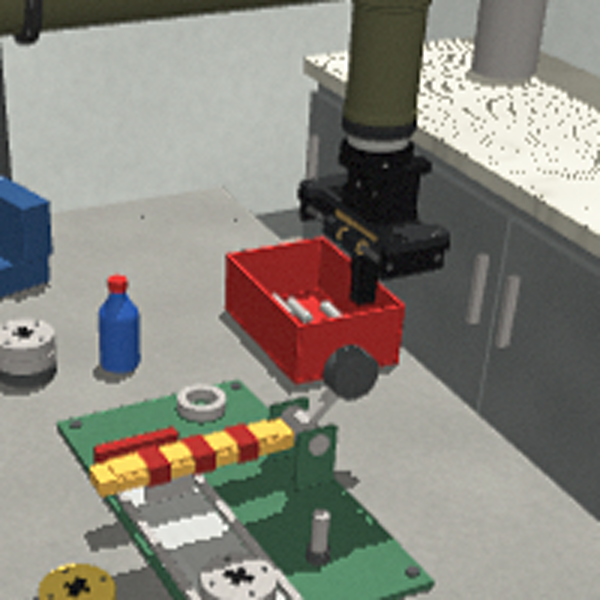

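The tool is shut and right above the weight: the tip is at crop (363,300) and the weight at (350,372). Pressing down now, in small steps along the weight's arc.

```bash
python3 -m inch '[{"hand":0,"dx":0,"dy":0,"dz":-0.04,"twist":0},{"hand":0,"dx":0,"dy":0,"dz":-0.078,"twist":0},{"hand":0,"dx":0,"dy":0,"dz":-0.086,"twist":0},{"hand":0,"dx":0.005,"dy":0,"dz":-0.095,"twist":0},{"hand":0,"dx":0.01,"dy":0,"dz":-0.104,"twist":0},{"hand":0,"dx":0.014,"dy":0,"dz":-0.113,"twist":0},{"hand":0,"dx":0.019,"dy":0,"dz":-0.123,"twist":0},{"hand":0,"dx":0.019,"dy":0,"dz":-0.123,"twist":0}]'
python3 - <<'E'
from h import *
cv2.imwrite("pics/side3.png",cv2.resize(optics.camera("side")[90:240,270:470],None,fx=3,fy=3,interpolation=2))
E
```

```text
clock: 2.53
tcp_pos: [0.8375, 0.0711, 0.1295]
ee_rot: [-0.196, 1.571, 1.422]
force: [-0.6, 0.2, -0.5]
gripper_width: 0.003
```

View pics/side3.png

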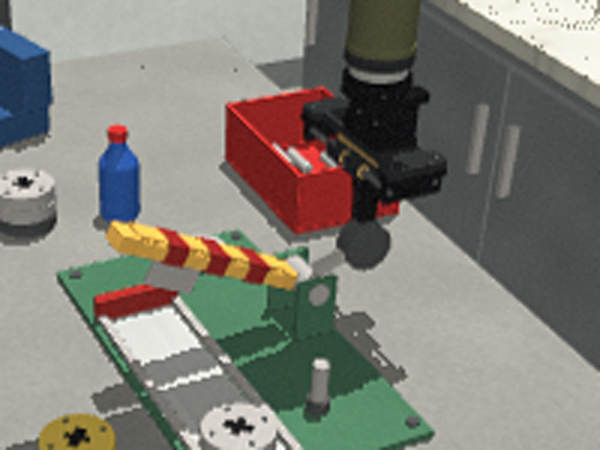

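The barrier has risen to about 0.4 rad, with its free end at crop (120,235) and the tip resting on the weight. I'll keep pressing to about 1.0 rad.

```bash
python3 -m inch '[{"hand":0,"dx":0.003,"dy":-0.004,"dz":-0.01,"twist":0},{"hand":0,"dx":0.006,"dy":-0.004,"dz":-0.02,"twist":0},{"hand":0,"dx":0.007,"dy":-0.004,"dz":-0.03,"twist":0},{"hand":0,"dx":0.007,"dy":-0.004,"dz":-0.04,"twist":0},{"hand":0,"dx":0.006,"dy":-0.004,"dz":-0.05,"twist":0},{"hand":0,"dx":0.006,"dy":-0.004,"dz":-0.055,"twist":0},{"hand":0,"dx":0.006,"dy":-0.004,"dz":-0.055,"twist":0},{"hand":0,"dx":0.006,"dy":-0.004,"dz":-0.055,"twist":0},{"hand":0,"dx":0.006,"dy":-0.004,"dz":-0.055,"twist":0},{"hand":0,"dx":0.006,"dy":-0.004,"dz":-0.055,"twist":0}]'
python3 - <<'E'
from h import *
cv2.imwrite("pics/side4.png",cv2.resize(optics.camera("side")[90:240,270:470],None,fx=3,fy=3,interpolation=2))
E
```

```text
clock: 3.42
tcp_pos: [0.8419, 0.0677, 0.0899]
ee_rot: [-1.483, 1.57, 0.134]
force: [0.2, 0.2, 0.5]
gripper_width: 0.007
```

View pics/side4.png

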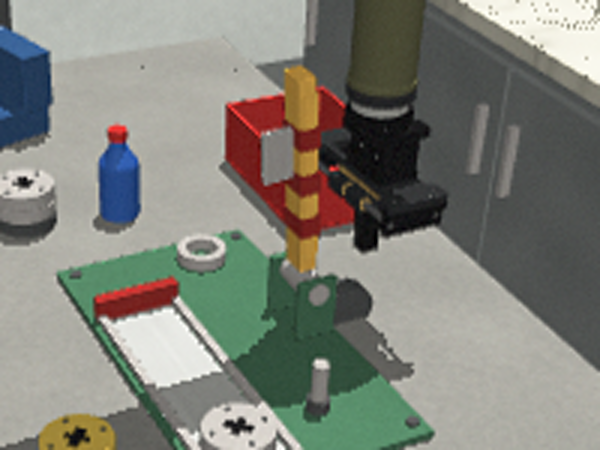

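The barrier stands upright on its back stop (bar at crop (300,70–265)), and the tip no longer touches anything. Before moving behind the die I'll check the clearance to the pink look-alike there.

```bash
python3 - <<'E'
from h import *
S=np.load("s.npy")
hsv=cv2.cvtColor(cv2.imread("pics/scene0.png"),cv2.COLOR_BGR2HSV)
m=cv2.inRange(hsv,(160,60,100),(176,255,255));n,_,st,c=cv2.connectedComponentsWithStats(m)
for i in range(1,n):
    if st[i,4]>150:
        X=ray("scene",c[i],.02);a=S[2];d=X[:2]-S[:2];print(c[i],st[i,4],X,d[0]*np.cos(a)+d[1]*np.sin(a),-d[0]*np.sin(a)+d[1]*np.cos(a))
o=readout.get_obs();print(o["qpos"],o["tcp_pos"],(W(S,[[0,-.24,.18]])-o["tcp_pos"])/.75)
E
```

```text
[227.56959707 222.05860806] 546 [ 0.44610145 -0.20175686  0.02      ] -0.15775196728052487 -0.24778758636190132
[235.82831325 266.72289157] 664 [ 0.56351035 -0.27444989  0.02      ] -0.0437104375291289 -0.325657078130797
[280.81625 313.0925 ] 800 [ 0.73255236 -0.28209632  0.02      ] 0.12482068517272812 -0.34085342121103485
[-0.22501913  0.82877726  0.22746279  0.97181455 -0.17105991  1.3559057
  1.58372238] [0.84189505 0.06768655 0.08988642] [[-0.31806339 -0.33948107  0.12015144]]
```

```bash
python3 -m inch '[{"hand":0,"dx":0,"dy":-0.02,"dz":0.05,"twist":0},{"hand":0,"dx":0,"dy":-0.05,"dz":0.09,"twist":0},{"hand":0,"dx":0,"dy":-0.09,"dz":0.12,"twist":0},{"hand":0,"dx":0,"dy":-0.14,"dz":0.12,"twist":0},{"hand":0,"dx":0,"dy":-0.19,"dz":0.12,"twist":0},{"hand":0,"dx":-0.05,"dy":-0.215,"dz":0.12,"twist":0},{"hand":0,"dx":-0.1,"dy":-0.24,"dz":0.12,"twist":0},{"hand":0,"dx":-0.15,"dy":-0.26,"dz":0.12,"twist":0},{"hand":0,"dx":-0.2,"dy":-0.28,"dz":0.12,"twist":0},{"hand":0,"dx":-0.25,"dy":-0.3,"dz":0.12,"twist":0}]'
python3 -m inch '[{"hand":0,"dx":-0.04,"dy":-0.02,"dz":0,"twist":0},{"hand":0,"dx":-0.07,"dy":-0.04,"dz":0,"twist":0},{"hand":0,"dx":-0.07,"dy":-0.04,"dz":0,"twist":0},{"hand":0,"dx":-0.07,"dy":-0.04,"dz":0,"twist":0}]'
python3 - <<'E'
from h import *
S=np.load("s.npy");o=readout.get_obs();print((W(S,[[0,-.244,.022]])-o["tcp_pos"])/.75)
cv2.imwrite("pics/scene5.png",cv2.resize(optics.camera("scene")[90:310,220:450],None,fx=2.6,fy=2.6,interpolation=2))
E
```

```text
clock: 4.3
tcp_pos: [0.6522, -0.1582, 0.1795]
ee_rot: [-1.581, 1.57, 0.036]
force: [1.1, -0.2, 0.8]
gripper_width: 0.005
clock: 4.63
tcp_pos: [0.6007, -0.1891, 0.1806]
ee_rot: [-1.678, 1.569, -0.064]
force: [1.2, -0.4, -0.4]
gripper_width: 0.004
[[ 0.00373419 -0.00236409 -0.2114164 ]]
```

View pics/scene5.png

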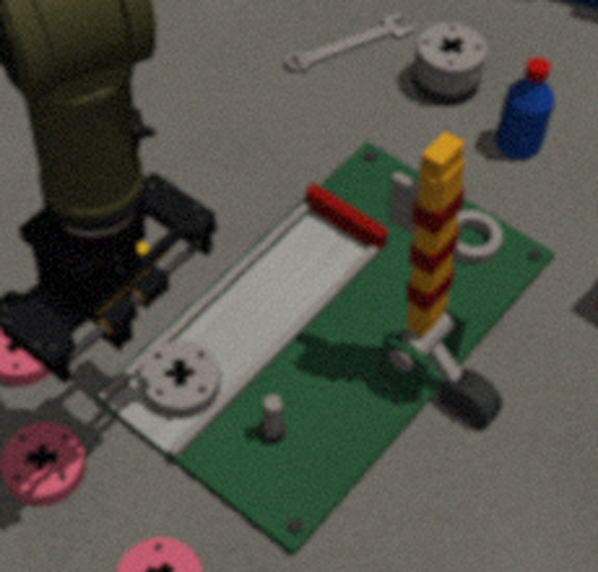

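The barrier stays raised on its own, and the die is undisturbed at crop (180,372). Lowering behind the die now.

```bash
python3 -m inch '[{"hand":0,"dx":0.004,"dy":-0.006,"dz":-0.05,"twist":0},{"hand":0,"dx":0.004,"dy":-0.006,"dz":-0.1,"twist":0},{"hand":0,"dx":0.004,"dy":-0.006,"dz":-0.15,"twist":0},{"hand":0,"dx":0.004,"dy":-0.006,"dz":-0.18,"twist":0},{"hand":0,"dx":0.004,"dy":-0.006,"dz":-0.2,"twist":0},{"hand":0,"dx":0.004,"dy":-0.006,"dz":-0.21,"twist":0},{"hand":0,"dx":0.004,"dy":-0.006,"dz":-0.21,"twist":0}]'
python3 - <<'E'
from h import *
S=np.load("s.npy");o=readout.get_obs();print((W(S,[[0,-.1,.022],[0,-.02,.022],[0,-.005,.022]])-o["tcp_pos"])/.75)
E
```

```text
clock: 5.27
tcp_pos: [0.6043, -0.1901, 0.0193]
ee_rot: [1.165, 1.567, 2.784]
force: [-0.0, -0.7, 0.1]
gripper_width: 0.001
[[-0.00960181  0.1907603   0.00357582]
 [-0.01437068  0.29732031  0.00357582]
 [-0.01526485  0.31730031  0.00357582]]
```

```bash
python3 -m inch '[{"hand":0,"dx":-0.001,"dy":0.01,"dz":0.003,"twist":0},{"hand":0,"dx":-0.001,"dy":0.02,"dz":0.003,"twist":0},{"hand":0,"dx":-0.002,"dy":0.03,"dz":0.003,"twist":0},{"hand":0,"dx":-0.002,"dy":0.045,"dz":0.003,"twist":0},{"hand":0,"dx":-0.003,"dy":0.06,"dz":0.003,"twist":0},{"hand":0,"dx":-0.004,"dy":0.075,"dz":0.003,"twist":0},{"hand":0,"dx":-0.004,"dy":0.09,"dz":0.003,"twist":0},{"hand":0,"dx":-0.005,"dy":0.105,"dz":0.003,"twist":0},{"hand":0,"dx":-0.006,"dy":0.12,"dz":0.003,"twist":0},{"hand":0,"dx":-0.006,"dy":0.135,"dz":0.003,"twist":0}]'
python3 -m inch '[{"hand":0,"dx":-0.001,"dy":0.015,"dz":0,"twist":0},{"hand":0,"dx":-0.001,"dy":0.03,"dz":0,"twist":0},{"hand":0,"dx":-0.002,"dy":0.045,"dz":0,"twist":0},{"hand":0,"dx":-0.003,"dy":0.06,"dz":0,"twist":0},{"hand":0,"dx":-0.003,"dy":0.075,"dz":0,"twist":0},{"hand":0,"dx":-0.004,"dy":0.09,"dz":0,"twist":0},{"hand":0,"dx":-0.005,"dy":0.105,"dz":0,"twist":0},{"hand":0,"dx":-0.006,"dy":0.12,"dz":0,"twist":0},{"hand":0,"dx":-0.006,"dy":0.135,"dz":0,"twist":0},{"hand":0,"dx":-0.007,"dy":0.15,"dz":0,"twist":0}]'
python3 - <<'E'
from h import *
S=np.load("s.npy");o=readout.get_obs();print((W(S,[[0,-.005,.022]])-o["tcp_pos"])/.75)
cv2.imwrite("pics/scene6.png",cv2.resize(optics.camera("scene")[90:310,220:450],None,fx=2.6,fy=2.6,interpolation=2))
E
```

```text
clock: 6.1
tcp_pos: [0.601, -0.0919, 0.0257]
ee_rot: [-2.34, 1.566, -0.724]
force: [0.4, -6.0, 2.2]
gripper_width: 0.004
clock: 6.93
tcp_pos: [0.5959, 0.0205, 0.0256]
ee_rot: [-2.285, 1.567, -0.669]
force: [0.6, -6.6, 3.2]
gripper_width: 0.005
[[-0.00409614  0.03640105 -0.00483521]]
```

View pics/scene6.png

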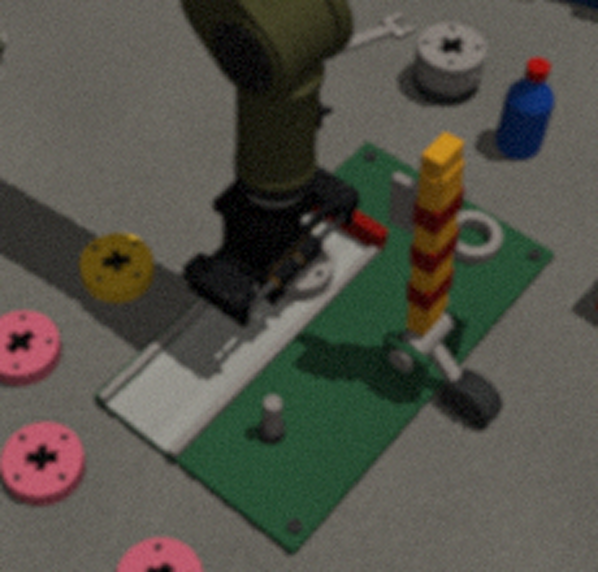

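The die is most of the way through the gate at crop (305,275), sliding at about 6 N. I'll take the last 27 mm slowly and watch the force.

```bash
python3 -m inch '[{"hand":0,"dx":0,"dy":0.006,"dz":-0.001,"twist":0},{"hand":0,"dx":-0.001,"dy":0.012,"dz":-0.002,"twist":0},{"hand":0,"dx":-0.001,"dy":0.018,"dz":-0.003,"twist":0},{"hand":0,"dx":-0.002,"dy":0.023,"dz":-0.003,"twist":0},{"hand":0,"dx":-0.002,"dy":0.027,"dz":-0.003,"twist":0},{"hand":0,"dx":-0.002,"dy":0.03,"dz":-0.003,"twist":0}]'
python3 -m inch '[{"hand":0,"dx":0,"dy":0.002,"dz":0,"twist":0},{"hand":0,"dx":0,"dy":0.004,"dz":0,"twist":0},{"hand":0,"dx":0,"dy":0.004,"dz":0,"twist":0}]'
```

```text
clock: 7.48
tcp_pos: [0.5941, 0.0423, 0.0229]
ee_rot: [-2.474, 1.568, -0.858]
force: [0.7, -6.4, 4.6]
gripper_width: 0.007
clock: 7.73
tcp_pos: [0.5941, 0.0454, 0.0229]
ee_rot: [-2.41, 1.568, -0.794]
force: [0.1, -5.7, 4.9]
gripper_width: 0.004
```

```bash
python3 -m inch '[{"hand":0,"dx":0,"dy":0.002,"dz":0,"twist":0},{"hand":0,"dx":0,"dy":0.004,"dz":0,"twist":0},{"hand":0,"dx":0,"dy":0.004,"dz":0,"twist":0}]'
python3 -m inch '[{"hand":0,"dx":0,"dy":0.002,"dz":0,"twist":0},{"hand":0,"dx":0,"dy":0.004,"dz":0,"twist":0},{"hand":0,"dx":0,"dy":0.004,"dz":0,"twist":0}]'
```

```text
clock: 7.98
tcp_pos: [0.5941, 0.0483, 0.0229]
ee_rot: [-2.425, 1.568, -0.809]
force: [0.6, -5.7, 3.9]
gripper_width: 0.007
clock: 8.23
tcp_pos: [0.5941, 0.0513, 0.0229]
ee_rot: [-2.425, 1.568, -0.809]
force: [-0.9, -6.3, 3.9]
gripper_width: 0.003
```

```bash
python3 -m inch '[{"hand":0,"dx":0,"dy":0.002,"dz":0,"twist":0},{"hand":0,"dx":0,"dy":0.004,"dz":0,"twist":0},{"hand":0,"dx":0,"dy":0.004,"dz":0,"twist":0}]'
python3 - <<'E'
from h import *
cv2.imwrite("pics/side7.png",cv2.resize(optics.camera("side")[130:260,260:440],None,fx=4,fy=4,interpolation=2))
E
```

```text
clock: 8.48
tcp_pos: [0.5941, 0.0542, 0.0229]
ee_rot: [-2.448, 1.568, -0.832]
force: [-0.1, -5.7, 3.7]
gripper_width: 0.005
```

View pics/side7.png

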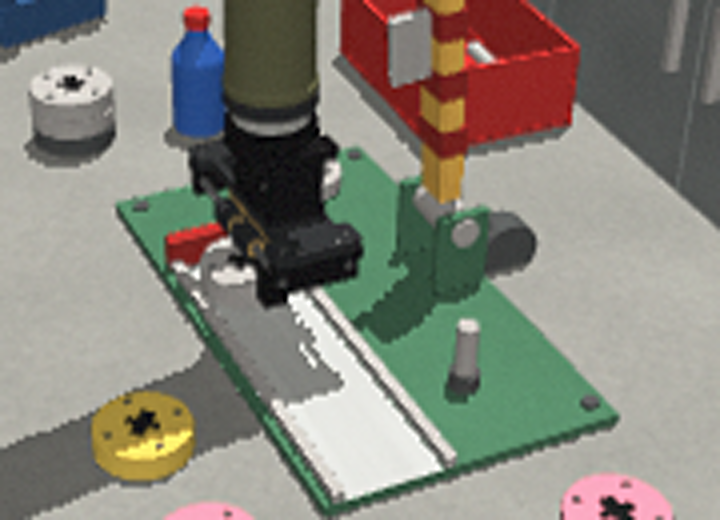

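The die, at crop (235,260), is close to the stop but the force hasn't risen yet, so I'll continue.

```bash
python3 -m inch '[{"hand":0,"dx":0,"dy":0.002,"dz":0,"twist":0},{"hand":0,"dx":0,"dy":0.004,"dz":0,"twist":0},{"hand":0,"dx":0,"dy":0.004,"dz":0,"twist":0}]'
python3 -m inch '[{"hand":0,"dx":0,"dy":0.002,"dz":0,"twist":0},{"hand":0,"dx":0,"dy":0.004,"dz":0,"twist":0},{"hand":0,"dx":0,"dy":0.004,"dz":0,"twist":0}]'
```

```text
clock: 8.78
tcp_pos: [0.5942, 0.0573, 0.0229]
ee_rot: [-2.431, 1.568, -0.815]
force: [0.0, -6.2, 5.0]
gripper_width: 0.005
clock: 9.03
tcp_pos: [0.5942, 0.058, 0.0229]
ee_rot: [-2.806, 1.566, -1.192]
force: [-0.1, -9.8, 4.1]
gripper_width: 0.003
```

The tip has stalled and the force is rising. One more small press, then back off, rise clear and look.

```bash
python3 -m inch '[{"hand":0,"dx":0,"dy":0.004,"dz":0,"twist":0},{"hand":0,"dx":0,"dy":0.004,"dz":0,"twist":0},{"hand":0,"dx":0,"dy":0.004,"dz":0,"twist":0}]'
python3 -m inch '[{"hand":0,"dx":0,"dy":-0.03,"dz":0,"twist":0},{"hand":0,"dx":0,"dy":-0.06,"dz":0,"twist":0},{"hand":0,"dx":0,"dy":-0.1,"dz":0.03,"twist":0},{"hand":0,"dx":0,"dy":-0.14,"dz":0.06,"twist":0},{"hand":0,"dx":0,"dy":-0.18,"dz":0.1,"twist":0},{"hand":0,"dx":0,"dy":-0.22,"dz":0.14,"twist":0},{"hand":0,"dx":0,"dy":-0.26,"dz":0.17,"twist":0},{"hand":0,"dx":0,"dy":-0.3,"dz":0.2,"twist":0},{"hand":0,"dx":0,"dy":-0.34,"dz":0.2,"twist":0},{"hand":0,"dx":0,"dy":-0.34,"dz":0.2,"twist":0}]'
python3 - <<'E'
from h import *
S=np.load("s.npy")
a=optics.camera("scene");b=optics.camera("side")
for n in C: print(n,proj(n,W(S,[[0,.05,.036]])))
cv2.imwrite("pics/fin.png",np.hstack([cv2.resize(a[100:310,240:450],(400,400),interpolation=2),cv2.resize(b[90:270,260:440],(400,400),interpolation=2)]))
E
```

```text
clock: 9.28
tcp_pos: [0.5941, 0.0581, 0.0229]
ee_rot: [-2.982, 1.563, -1.369]
force: [-0.5, -14.4, 6.0]
gripper_width: 0.004
clock: 10.12
tcp_pos: [0.5927, -0.1977, 0.1742]
ee_rot: [-2.496, 1.565, -0.888]
force: [0.3, -0.7, -0.8]
gripper_width: 0.004
scene [[342.94666261 182.13344136]]
side [[321.35232432 194.67235544]]
```

View pics/fin.png

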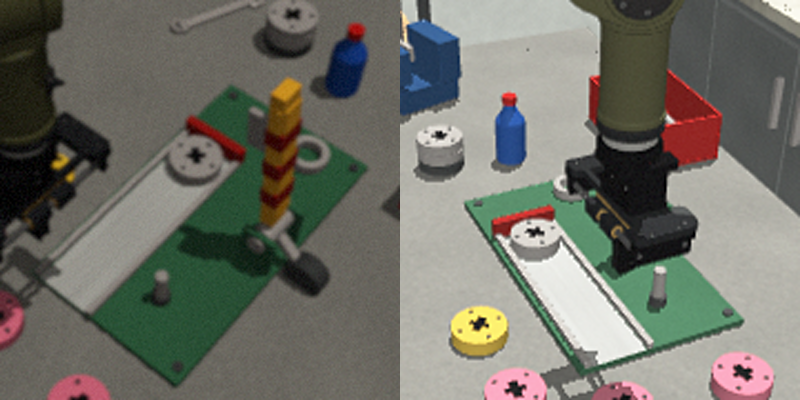

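Measured die centres, scene (342.4,181.9) and side (320.8,194.4), match the predicted home position of (342.9,182.1) and (321.4,194.7). The barrier is upright and the tool is clear, so I'm handing in.

```bash
python3 -c "
from plant import finish_job
print(finish_job())"
```

```text
the job is handed in; nothing more can be done
None
```

The barrier is raised and resting on its back stop by itself, and the die is home against the red stop. I handed the job in at about 10 s of the 64 s allowed.

- **Barrier:** the tool could only point straight down, so the fingers could not get under the free end. I raised the barrier by pressing down on its counterweight with the shut fingertips. It swung on to its back stop once past the balance point.
- **Die:** I pushed it along the track with the shut fingers, against about 6 N of sliding force. At the end the fingertips stalled and the force rose to about 14 N, so it is against the stop.
- **Last checks:** after backing off, the die centre was within 1 pixel of the predicted home position in both cameras. The barrier was upright and the tool read about zero force. The gauge pin, ring, oil bottle, die stack and look-alike dies looked unmoved. The hammer and dark spare die were outside the last pictures, so I did not re-check them, but no move took the tool near either.
- **Failed or over budget:** my first two move calls were refused because some keys were missing; nothing moved. I viewed 11 pictures, one over the budget of 10.

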